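# Find the spare core that matches the sample

## Task

An old mould core has been laid out as a sample on the yellow square of the grey board. From the wooden stock tray on the left take the spare core of the same shape and stand it upright in the middle of the empty green square beside the sample. Leave the sample, the other spare cores and the old core in the blue scrap tray where they are.

Things in the scene. Friction and masses are not known exactly. Their poses are not given: they have to be found in the camera images.
- spare_cup (a point): Centre (17 mm above the underside, z up) of the spare cup-shaped core: round, slightly tapered, light mottled aluminium, 33 mm across at the foot, 30 at the top, 34 high. Stands loose in the low wooden stock tray (160 x 340 mm, floor 5, rim 9 mm high, at the left), in a row with the finned core and a plain grey steel block (50 x 24 x 46 high, fixed, never wanted), 105 mm apart in any order.
- spare_fin (a point): Middle (28.5 mm above the underside, z up) of the spare finned core: a light mottled aluminium body 28 (its x) x 30 (its y) mm, 40 high, with thin upright silver and brown fins on top, 57 mm high in all. Stands loose and upright in the stock tray. Grasp it from above by the body, its lower 40 mm, across x or y.
- sample_cup (a point): Centre (17 mm above the underside) of an old core of the cup shape, same shape and size as the spare cup core. It is either the sample, on the yellow square of the board, or it stands in the blue scrap tray; the old finned core is then in the other place.
- sample_fin (a point): Middle (28.5 mm above the underside) of an old core of the finned shape, same shape and size as the spare finned core. Either the sample on the yellow square or in the blue scrap tray (open, sheet steel, 170 x 123 mm, 70 high, at the back of the bench).
- field (a point): Centre of the empty green square (70 x 70 mm) on the top of the grey board; x and y along its edges, z up. The board (110 (x) x 215 (y) mm, 3 thick) is fixed to the bench at the right, in front of the vice (72 mm high). The yellow square with the sample is centred 104 mm away along -y: the sample stands within 160 mm of this point, the old core in the scrap tray over 200 mm away.
Mind the look-alikes: they are no part of the job. Leave any orange look-alike of the part that bears spare_fin alone.

How it is judged:
By the outcome, as a careful person would: the job done as asked, in the order asked, and still so for the second after the job is handed in, with the robot touching nothing.
It also fails if it takes over 34 s, if anything falls off the work surface, if the arm or the gripper's body presses on something with over 40 N, if the wrist force passes 120 N, or if a joint passes its speed limit or range.

## Robot

A 6-joint arm with a two-finger parallel gripper is mounted at the origin on a cart in front of the work surface, level with it; the furniture and walls round the work are solid. World frame = base frame: x ahead of the robot, y to its left, z up, the work surface at z = 0. Lengths are in m, angles in rad, forces in N, time in s.
With the tool pointing down it reaches from about 0.25 to 0.725 m from the base axis. Payload 4 kg.
Tool frame: the origin (TCP) lies on the centre line of the jaws, within the pads' length; the fingertips stand 11 mm ahead of it and the grasp point (between the pads) lies 8 mm behind it (bot.nose_length is the distance from the TCP to the fingertips, in m); z points along the fingers, y is the direction in which the jaws open and shut (so a half turn about z gives the same grasp; the last joint's range is limited). The gripper opens to 85 mm and grips with 20 to 120 N. Pads are 22 mm wide; open, the fingers measure 114 mm over their backs; the gripper's body (76 mm by 85 mm) begins 54 mm behind the grasp point. The pads swing forward as they close: fully open they stand 13 mm farther back than shut.
Start: joints at [1.229, 0.241, 0.005, 1.335, 0, 1.571], TCP at [0.168, 0.471, 0.242] pointing down, gripper open.
Joint ranges: [-2.72, 2.72], [-1.05, 1.87], [-1.09, 1.28], [-1.99, 2.15], [-1.42, 1.44], [-3.14, 3.14]. Speed limits (rad/s): [2.79, 2.79, 3.14, 3.14, 3.14, 3.14].

## Interface

Orientations are given as a unit quaternion [x, y, z, w].
In Python, from workcell import bot gives the robot as it stands.
- The arm moves only by the tool play_rows, never from a script. Its argument "plan" is one flat list of numbers, 6 for each row, row after row: the shift along the tool's x, y, z in mm, then the turn, a rotation vector about the tool's x, y, z in rad. A call has 1 to 20 rows; each row shifts and turns the commanded pose from where the row before left it, along the tool's axes as they then stand; what a row does not reach is not made up. A row lasts 1/8 s, in which the tool goes at most 62.5 mm and 10.7 degrees, less where a joint would pass 70% of its speed; a pose out of reach is approached as far as the arm can. A call with a gripper value outside its range is refused whole. "hand" is the opening in per cent of the stroke, from 0 (shut) to 100 (fully open), set as the call begins (left out, the last holds). The fingers move at their own pace and stop on an object; the grip force is fixed at half the most. Time passes only in rows, so rows that do not move let the fingers close. It gives the time, the measured TCP pose, the force and the opening at its end, in the units of the state.
- bot.get_obs(): the state, without advancing time (a new reading comes with each control period).
- bot.camera(name): name is "side" or "top"; returns a dict with "frame" (400x640x3 uint8, blue, green, red), "range_z" (400x640 float32, m along the optical axis (not along the pixel's ray), 0 where there is no reading), "K" (3x3 intrinsics, pixels), "dist" ([k1, k2, p1, p2, k3] as OpenCV has them; the pictures are not rectified), "cam_to_world" (4x4, takes a point from camera to world coordinates). Camera axes: x right, y down, z forward; pixel columns grow to the right and rows downward; lengths in m; the calibration is good to about 2 mm. A picture is of the moment at which its call begins.
- bot.job_done(): hands the job in, once; it reports no verdict.
Trained networks look in the newest picture that a camera, given by its name, has taken for a name from the list of things; names that differ only in an ending like _2 or _b are one class to them, and where a whole thing is asked for, a point or a joint stands for the part that bears it (a point fixed in the world has none). Each returns a list of dicts, best first, with "p" (0 to 1); they miss things now and then, are a little off and sometimes report something else, mostly with a low value. They report only what shows in the picture. A call takes as long as a camera call. They do not tell look-alikes from the thing itself.
- bot.outline_of(query, camera): "mask" (400x640 bool, what is visible of it) and "point" ([row, column] in pixels, amid what is visible of it).
The state is a dict: "clock": time; "joint_pos": joint angles; "joint_vel": joint speeds; "tau": joint torques, N m; "eef_pos": TCP position; "tool_rot": TCP orientation; "ft_force": force on the tool from outside, world axes, zero at the start; "ft_torque": the same for the moment, N m; "grip_width": finger opening in m.
Only numpy, scipy, OpenCV 4.12 (cv2) and the standard library are available. Lean on these libraries where they do the work, as an engineer would, in place of code of your own. Each camera call takes 0.05 s, during which the arm holds its last target.

## Working session

There is one attempt and no reset: what is moved stays moved. The work goes in short steps, Python scripts to look and compute and a tool call to move; the robot and the scene stay as the last step left them, time stands still between calls to the robot, and variables do not carry over. Pictures are saved under pics/ and viewed, and the job is handed in when it is done.

Besides the shell and the picture viewer there is one more tool, called after "Request:" as name(argument=value, ...), one argument or row to a line, values as JSON. play_rows: Moves the arm, as the interface text tells. Its arguments: {"type":"object","properties":{"plan":{"type":"array","items":{"type":"number"}},"hand":{"type":"number"}},"required":["plan"]}

```bash
mkdir -p pics
cat > h.py <<'E'
import numpy as np, cv2, json
from workcell import bot
def grab(n,tag):
    c=bot.camera(n); cv2.imwrite(f'pics/{tag}_{n}.png',c['frame']); return c
def cloud(c,mask):
    r,q=np.nonzero(mask&(c['range_z']>0)); z=c['range_z'][r,q]
    u=cv2.undistortPoints(np.stack([q,r],1).astype(np.float64)[:,None],c['K'],np.array(c['dist'],float))[:,0]
    P=np.c_[u*z[:,None],z,np.ones(len(z))]; return (P@np.array(c['cam_to_world']).T)[:,:3]
E
python3 - <<'E'
from h import *
o=bot.get_obs();print({k:np.round(v,3) for k,v in o.items()})
for n in ('top','side'):
    c=grab(n,'a'); print(n,np.round(c['cam_to_world'],3).tolist())
    for q in ('spare_cup','spare_fin','sample_cup','sample_fin','field'):
        for d in bot.outline_of(q,n):
            P=cloud(c,d['mask'])
            if len(P): print(q,round(d['p'],2),d['point'],d['mask'].sum(),np.round(np.percentile(P,[2,50,98],axis=0),3).tolist())
E
```

```text
{'clock': np.float64(0.0), 'joint_pos': array([1.229, 0.241, 0.004, 1.335, 0.   , 1.571]), 'joint_vel': array([ 0.002, -0.001,  0.001,  0.   , -0.001,  0.001]), 'tau': array([-1.0000e-03, -3.7232e+01,  2.5241e+01,  1.7000e-02, -0.0000e+00,
        0.0000e+00]), 'eef_pos': array([0.167, 0.47 , 0.241]), 'tool_rot': array([ 0.17 ,  0.985, -0.001, -0.   ]), 'ft_force': array([-0.255, -0.3  ,  0.071]), 'ft_torque': array([-0.027,  0.05 ,  0.064]), 'grip_width': np.float64(0.085)}
top [[-0.11, -0.967, 0.231, 0.373], [-0.994, 0.106, -0.028, 0.058], [0.002, -0.233, -0.973, 0.907], [0.0, 0.0, 0.0, 1.0]]
spare_cup 0.72 [216.2, 244.6] 145 [[0.537, 0.219, 0.012], [0.551, 0.233, 0.024], [0.564, 0.245, 0.04]]
spare_fin 0.72 [215.8, 285.8] 191 [[0.514, 0.119, 0.007], [0.529, 0.135, 0.046], [0.552, 0.152, 0.063]]
spare_fin 0.49 [264.1, 343.3] 169 [[0.395, -0.004, 0.002], [0.41, 0.01, 0.041], [0.426, 0.025, 0.059]]
sample_cup 0.57 [144.6, 323.6] 113 [[0.696, 0.014, 0.012], [0.708, 0.026, 0.021], [0.722, 0.038, 0.039]]
sample_fin 0.75 [240.5, 434.6] 226 [[0.42, -0.242, 0.004], [0.435, -0.21, 0.044], [
[... 376 characters left out ...]
9.9] 36 [[0.696, 0.017, 0.023], [0.708, 0.036, 0.033], [0.717, 0.041, 0.038]]
spare_fin 0.53 [219.7, 255.2] 326 [[0.395, -0.007, -0.0], [0.411, -0.001, 0.032], [0.429, 0.09, 0.057]]
spare_fin 0.5 [182.8, 291.6] 292 [[0.512, 0.118, 0.006], [0.528, 0.129, 0.036], [0.55, 0.206, 0.061]]
sample_cup 0.49 [197.0, 371.5] 35 [[0.696, 0.019, 0.023], [0.708, 0.036, 0.032], [0.716, 0.041, 0.038]]
sample_fin 0.82 [285.8, 287.1] 434 [[0.418, -0.23, 0.003], [0.434, -0.225, 0.037], [0.457, -0.158, 0.06]]
sample_fin 0.25 [197.1, 370.8] 42 [[0.695, 0.018, 0.003], [0.707, 0.036, 0.032], [0.717, 0.071, 0.038]]
field 0.83 [281.7, 278.5] 3555 [[0.377, -0.268, 0.001], [0.439, -0.17, 0.004], [0.507, -0.059, 0.007]]
```

View pics/a_top.png

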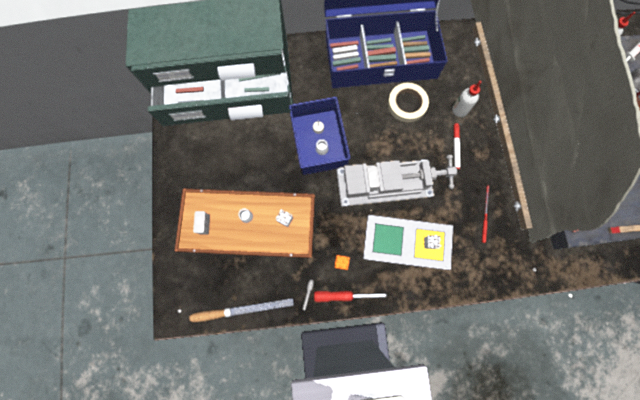

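View pics/a_side.png

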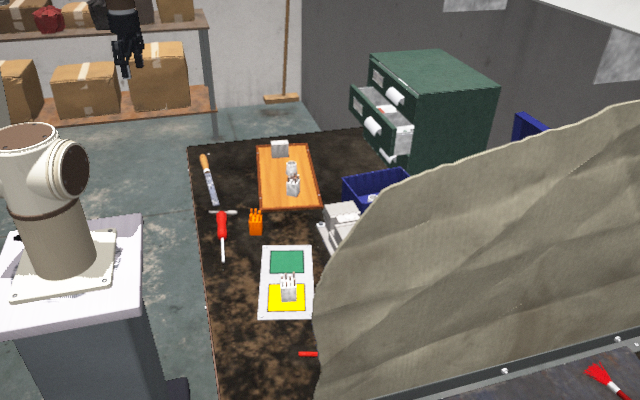

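Run:
```python
from h import *
a=cv2.imread('pics/a_top.png')[110:310,200:480];cv2.imwrite('pics/a_topz.png',cv2.resize(a,None,fx=2.8,fy=2.8,interpolation=2))
a=cv2.imread('pics/a_side.png')[150:330,190:400];cv2.imwrite('pics/a_sidez.png',cv2.resize(a,None,fx=3.3,fy=3.3,interpolation=2))
```

```text
(no output)
```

View pics/a_topz.png

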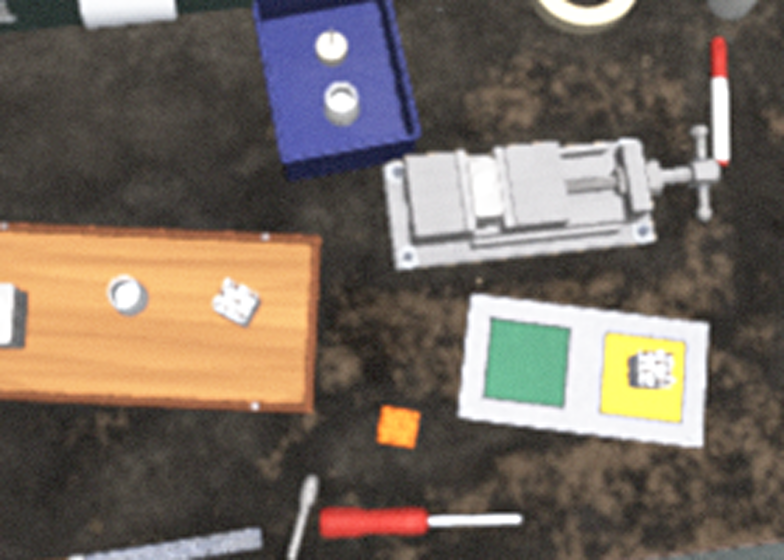

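View pics/a_sidez.png

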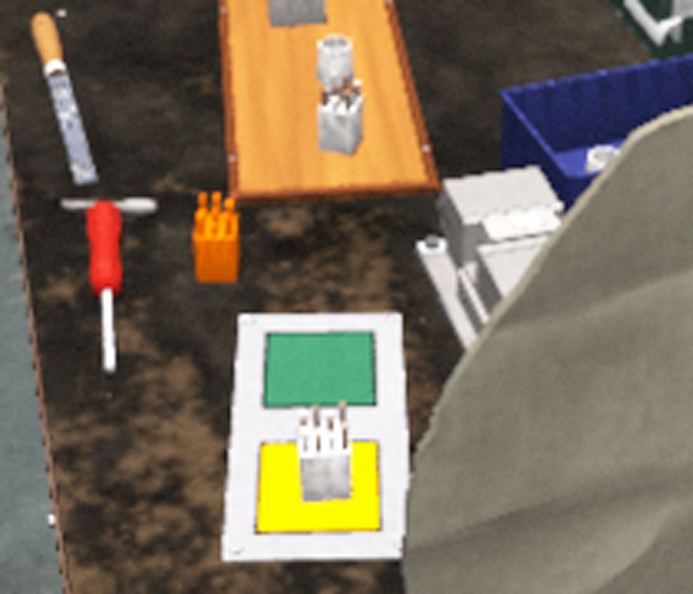

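The sample at top (434,240) is finned, so I want the spare finned core at top (285,216). The core at (344,263) is the orange look-alike. Next I measure the spare's yaw and the green square.

```bash
cat >> h.py <<'E'
from scipy.optimize import minimize
def boxfit(Q,a=.028,b=.030):
    # smallest-cost fit of a footprint a x b : penalise points outside + distance of side points inside
    best=None
    for t in np.radians(np.arange(-90,90,2)):
        R=np.array([[np.cos(t),np.sin(t)],[-np.sin(t),np.cos(t)]]); L=Q@R.T
        lo,hi=np.percentile(L,[2,98],axis=0); s=hi-lo
        c=((lo+hi)/2)@R; cost=abs(s[0]-a)+abs(s[1]-b)
        if best is None or cost<best[0]: best=(cost,np.degrees(t),c,s)
    return best
E
python3 - <<'E'
from h import *
full=np.ones((400,640),bool)
allp=[]
for n in ('top','side'):
    c=grab(n,'b'); P=cloud(c,full); m=(abs(P[:,0]-.531)<.03)&(abs(P[:,1]-.134)<.03)&(P[:,2]>.014)&(P[:,2]<.07)
    Q=P[m]; print(n,len(Q),Q[:,2].max())
    for lo,hi in((.014,.036),(.036,.046),(.046,.07)):
        q=Q[(Q[:,2]>=lo)&(Q[:,2]<hi)]; print(lo,len(q),np.round(np.percentile(q,[2,50,98],axis=0),4).tolist())
    print('fit',boxfit(Q[:,:2])); r=cv2.minAreaRect(Q[:,:2].astype(np.float32)*1000);print(r)
    allp.append(Q)
    np.save(f'pics/c_{n}.npy',Q)
    # green
    hsv=cv2.cvtColor(c['frame'],cv2.COLOR_BGR2HSV)
    for nm,l,h in (('green',50,90),('yellow',22,36)):
        g=cv2.inRange(hsv,(l,110,60),(h,255,255))>0
        G=cloud(c,g); G=G[(G[:,2]<.012)&(abs(G[:,0]-.443)<.08)&(abs(G[:,1]+.16)<.13)]
        r=cv2.minAreaRect(G[:,:2].astype(np.float32)*1000); print(nm,len(G),r,np.median(G[:,2]))
A=np.vstack(allp); print('all',boxfit(A[:,:2]), cv2.minAreaRect(A[:,:2].astype(np.float32)*1000))
# side-face normals with side cam
# plot
im=np.full((600,600,3),255,np.uint8)
for Q,k in zip(allp,((255,0,0),(0,0,255))):
    for p in Q:
        u=int(300-(p[1]-.134)*9000);v=int(300-(p[0]-.531)*9000); cv2.circle(im,(u,v),2+int(p[2]*60),k,1)
cv2.imwrite('pics/plan.png',im)
for n in('top','side'):
    c=cv2.imread(f'pics/b_{n}.png'); r,q=(216,285) if n=='top' else (183,291)
    cv2.imwrite(f'pics/z_{n}.png',cv2.resize(c[r-20:r+20,q-25:q+25],None,fx=14,fy=14,interpolation=2))
E
```

```text
top 177 0.06382813141854105
0.014 20 [[0.5127, 0.1182, 0.0147], [0.5214, 0.1265, 0.0261], [0.5323, 0.1494, 0.0327]]
0.036 59 [[0.5134, 0.1192, 0.0373], [0.5276, 0.1379, 0.0446], [0.5451, 0.1534, 0.0459]]
0.046 98 [[0.5152, 0.12, 0.0461], [0.5319, 0.1347, 0.0506], [0.546, 0.1509, 0.0636]]
fit (np.float64(0.00032654558213579196), np.float64(-44.0), array([0.53027064, 0.13569026]), array([0.028325  , 0.02999845]))
((531.4884033203125, 136.36444091796875), (30.243261337280273, 27.978313446044922), 56.16590118408203)
green 31 ((456.57012939453125, -112.7801284790039), (65.105712890625, 64.49082946777344), 76.75518035888672) 0.004268952263313475
yellow 562 ((431.5199890136719, -213.4744873046875), (70.74848175048828, 70.51161193847656), 76.489013671875) 0.004739637373352146
side 253 0.06399423259780601
0.014 102 [[0.5125, 0.1181, 0.0147], [0.5276, 0.1272, 0.0249], [0.5497, 0.1431, 0.0354]]
0.036 51 [[0.5121, 0.117, 0.0364], [0.5285, 0.1281, 0.0414], [0.5492, 0.1417, 0.0459]]
0.046 100 [[0.5148, 0.1196, 0.0466], [0.53, 0.1337, 0.054], [0.5462, 0.1523, 0.0631]]
fit (np.float64(0.0011118268148396261), np.float64(-29.999999999999996), array([0.52979599, 0.13562366]), array([0.02798654, 0.03109837]))
((530.1172485351562, 136.22305297851562), (35.374053955078125, 28.313343048095703), 56.06501770019531)
green 705 ((454.96148681640625, -113.51805114746094), (71.32494354248047, 71.0524673461914), 74.68891906738281) 0.00385556861759373
yellow 687 ((429.9425354003906, -213.81626892089844), (72.81270599365234, 71.06405639648438), 75.1864013671875) 0.0036182012497930627
all (np.float64(0.0005559662884724835), np.float64(-28.0), array([0.53021995, 0.13579027]), array([0.02823781, 0.03031815])) ((531.0863037109375, 136.1551513671875), (35.71861267089844, 28.72601890563965), 52.528587341308594)
```

View pics/plan.png

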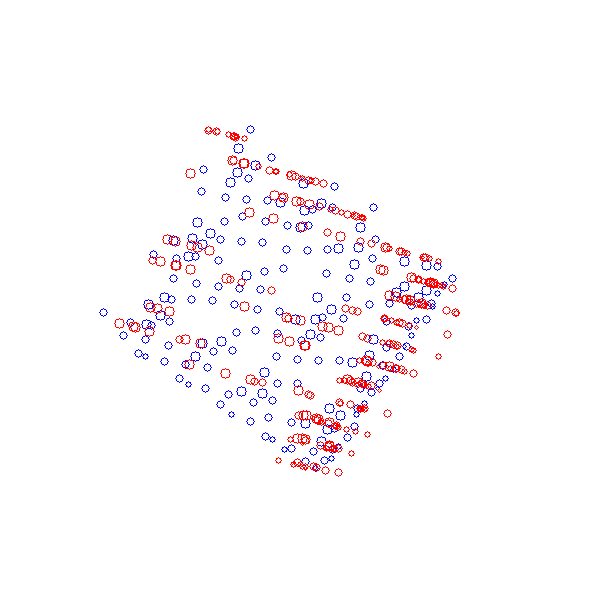

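View pics/z_top.png

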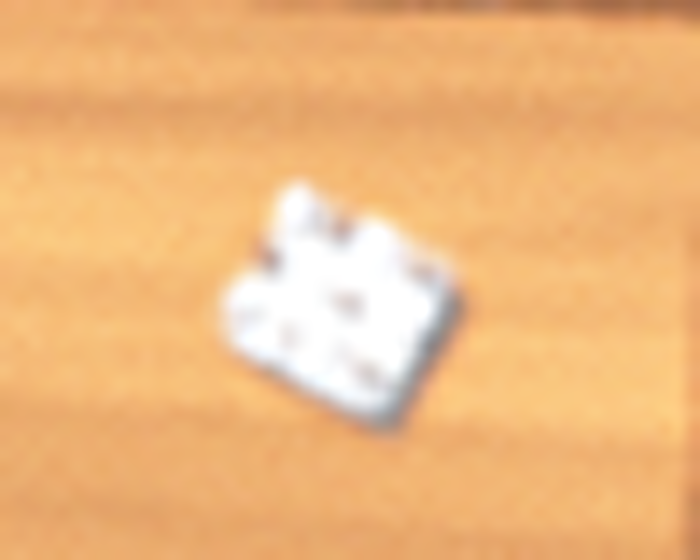

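View pics/z_side.png

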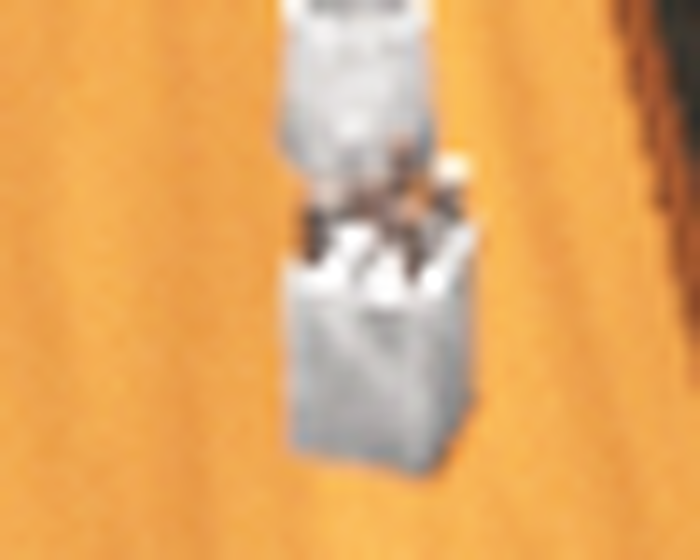

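Run:
```python
from h import *
from scipy.optimize import least_squares
print(bot.nose_length)
full=np.ones((400,640),bool)
Q=np.load('pics/c_side.npy'); T=np.load('pics/c_top.npy')
A=np.vstack([Q,T])
# edge fit: rectangle fixed size (28x30 / 30x28), maximise: hinge outside + pull of hull points to edges
H=cv2.convexHull(A[:,:2].astype(np.float32))[:,0]
for a,b in((.028,.03),(.03,.028)):
  best=None
  for t0 in (-40,-30,-20):
    def f(p):
        R=np.array([[np.cos(p[2]),np.sin(p[2])],[-np.sin(p[2]),np.cos(p[2])]]); L=abs((A[:,:2]-p[:2])@R.T)-[a/2,b/2]
        o=np.clip(L,0,None); Lh=abs((H-p[:2])@R.T)-[a/2,b/2]
        return np.r_[o.ravel()*1e3, 2*Lh.max(1)*1e3]
    s=least_squares(f,[.53,.135,np.radians(t0)],loss='soft_l1',diff_step=1e-4)
    if best is None or s.cost<best.cost: best=s
  print(a,b,best.cost,best.x[:2],np.degrees(best.x[2]))
for n in('top','side'):
    c=grab(n,'c');f=c['frame'].astype(int)
    g=(f[...,1]>f[...,2]+30)&(f[...,1]>f[...,0]+15)
    G=cloud(c,g);G=G[(G[:,2]<.012)&(abs(G[:,0]-.45)<.07)&(abs(G[:,1]+.113)<.06)]
    print(n,len(G),cv2.minAreaRect(G[:,:2].astype(np.float32)*1000),G.mean(0))
    P=cloud(c,full)
    S=P[(abs(P[:,0]-.435)<.035)&(abs(P[:,1]+.212)<.03)&(P[:,2]>.012)&(P[:,2]<.07)]
    print('sample',boxfit(S[:,:2]),cv2.minAreaRect(S[:,:2].astype(np.float32)*1000))
    V=P[(P[:,2]>.03)&(P[:,0]>.46)&(P[:,0]<.62)&(P[:,1]<-.0)&(P[:,1]>-.19)]
    print('vice',np.percentile(V,[1,99],axis=0).round(3).tolist())
```

```text
0.011
0.028 0.03 31.52061113186344 [0.53048    0.13566559] -35.21275158070236
0.03 0.028 60.49649702330814 [0.53022478 0.13556879] -29.166994962851266
top 768 ((455.9354248046875, -112.37493896484375), (68.96116638183594, 69.89616394042969), 75.83000946044922) [ 0.45547217 -0.11253557  0.00434329]
sample (np.float64(0.0008093932828976101), np.float64(-26.0), array([ 0.43428785, -0.21198825]), array([0.02879902, 0.02998963])) ((434.5198974609375, -212.70806884765625), (28.427888870239258, 27.367685317993164), 77.95716094970703)
vice [[0.561, -0.187, 0.031], [0.619, -0.022, 0.079]]
side 719 ((454.7861633300781, -112.44229125976562), (72.37503051757812, 71.39881134033203), 75.94183349609375) [ 0.45425564 -0.11404119  0.00393845]
sample (np.float64(0.0007411921985174055), np.float64(68.0), array([ 0.4354372 , -0.21648494]), array([0.0283816, 0.0296404])) ((434.89263916015625, -214.7740020751953), (31.8597354888916, 29.23505973815918), 75.73045349121094)
vice [[0.559, -0.141, 0.031], [0.619, -0.022, 0.079]]
```

Request:
play_rows(
  plan=[-45.4, -19.4, 0, 0, 0, 0, -45.4, -19.4, 0, 0, 0, 0, -45.4, -19.4, 0, 0, 0, 0, -45.4, -19.4, 0, 0, 0, 0, -45.4, -19.4, 0, 0, 0, 0, -45.4, -19.4, 0, 0, 0, 0, -45.4, -19.4, 0, 0, 0, 0, -45.4, -19.4, 0, 0, 0, 0, -45.4, -19.4, 0, 0, 0, 0, -45.4, -19.4, 0, 0, 0, 0, 0, 0, 30, 0, 0, 0.117, 0, 0, 30, 0, 0, 0.117, 0, 0, 30, 0, 0, 0, 0, 0, 20, 0, 0, 0, 0, 0, 0, 0, 0, 0],
  hand=75,
)

```text
clock: 2.68
eef_pos: [0.5289, 0.1357, 0.1306]
tool_rot: [0.284, 0.959, -0.001, -0.002]
ft_force: [-0.8, 0.4, -0.4]
grip_width: 0.0639
```

```bash
cat >> h.py <<'E'
from scipy.spatial.transform import Rotation as Ro
def rel(t):
    o=bot.get_obs();R=Ro.from_quat(o['tool_rot']);M=R.as_matrix()
    print('t',o['clock'],'p',np.round(o['eef_pos'],4),'yjaw',np.degrees(np.arctan2(M[1,1],M[0,1])).round(2),'z',M[:,2].round(4),'f',np.round(o['ft_force'],1),'w',o['grip_width'])
    print('to go tool mm',((np.array(t)-o['eef_pos'])@M*1000).round(1), 'level rotvec', R.inv().apply(np.cross(M[:,2],[0,0,-1])).round(4))
E
python3 - <<'E'
from h import *
rel([.5303,.1357,.022])
for n in('top','side'):
    c=grab(n,'d'); r,q=(216,285) if n=='top' else (183,291)
    cv2.imwrite(f'pics/dz_{n}.png',cv2.resize(c['frame'][r-50:r+50,q-60:q+60],None,fx=5,fy=5,interpolation=2))
E
```

```text
t 2.675 p [0.5289 0.1357 0.1306] yjaw 57.0 z [-0.0041 -0.0011 -1.    ] f [-0.8  0.4 -0.4] w 0.06388708888470174
to go tool mm [ -1.5   1.1 108.6] level rotvec [-0.0031 -0.0029 -0.    ]
```

View pics/dz_side.png

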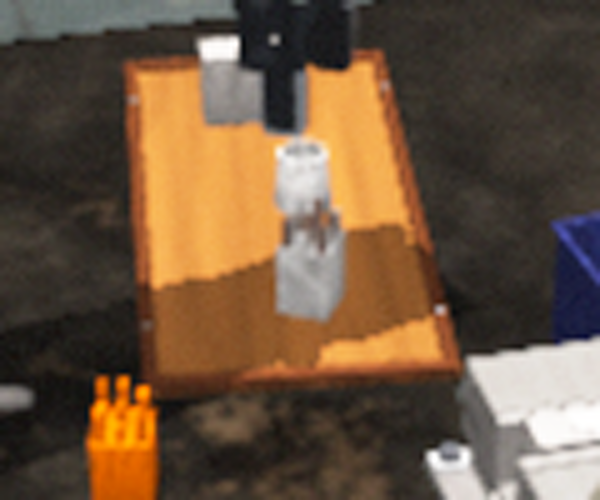

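The core is still upright and undisturbed, at about (291,183) in the full side picture, with the gripper above it. I'll descend and grip.

Request:
play_rows(
  plan=[-0.7, 0.5, 28, -0.0015, -0.0015, 0, -0.8, 0.6, 28, -0.0015, -0.0015, 0, 0, 0, 28, 0, 0, 0, 0, 0, 15, 0, 0, 0, 0, 0, 9, 0, 0, 0, 0, 0, 0, 0, 0, 0],
)

```text
clock: 3.52
eef_pos: [0.5327, 0.1364, 0.0245]
tool_rot: [0.284, 0.959, 0.001, 0.002]
ft_force: [0.1, 0.6, 1.1]
grip_width: 0.064
```

Run:
```python
from h import *
rel([.5303,.1357,.022])
```

```text
t 3.525 p [0.5327 0.1364 0.0245] yjaw 57.01 z [ 4.4e-03  9.0e-04 -1.0e+00] f [0.1 0.6 1.1] w 0.06396484628413655
to go tool mm [ 1.7 -1.9  2.5] level rotvec [0.0032 0.0032 0.    ]
```

Request:
play_rows(
  plan=[0.8, -0.9, 1.5, 0.003, 0.003, 0, 0, 0, 0, 0, 0, 0],
)

```text
clock: 3.78
eef_pos: [0.5318, 0.1361, 0.0235]
tool_rot: [0.284, 0.959, 0.0, 0.001]
ft_force: [0.1, 0.8, -0.0]
grip_width: 0.0641
```

Request:
play_rows(
  plan=[0, 0, 0, 0, 0, 0, 0, 0, 0, 0, 0, 0, 0, 0, 0, 0, 0, 0, 0, 0, 0, 0, 0, 0, 0, 0, 0, 0, 0, 0],
  hand=0,
)

```text
clock: 4.4
eef_pos: [0.5318, 0.1361, 0.0233]
tool_rot: [0.284, 0.959, 0.0, 0.0]
ft_force: [0.8, -0.4, 5.4]
grip_width: 0.0293
```

Run:
```python
from h import *
rel([.455,-.113,.15])
```

```text
t 4.4 p [0.5318 0.1361 0.0233] yjaw 57.01 z [ 1.1e-03  3.0e-04 -1.0e+00] f [ 0.8 -0.4  5.4] w 0.029261649227911437
to go tool mm [ -71.4 -250.6 -126.9] level rotvec [ 0.0008  0.0007 -0.    ]
```

Request:
play_rows(
  plan=[0, 0, -15, 0, 0, 0, 0, 0, -30, 0, 0, 0, 0, 0, -40, 0, 0, 0, 0, 0, -42, 0, 0, -0.11, 0, 0, 0, 0, 0, -0.11, 0, 0, 0, 0, 0, -0.11, 0, 0, 0, 0, 0, 0],
)

```text
clock: 5.28
eef_pos: [0.5309, 0.1358, 0.1501]
tool_rot: [0.123, 0.992, -0.0, -0.0]
ft_force: [-0.1, -0.4, -1.6]
grip_width: 0.0294
```

Run:
```python
from h import *
rel([.455,-.113,.15])
c=grab('side','e'); cv2.imwrite('pics/ez.png',cv2.resize(c['frame'][80:240,200:400],None,fx=3.5,fy=3.5,interpolation=2))
```

```text
t 5.275 p [0.5309 0.1358 0.1501] yjaw 75.84 z [-5.e-04 -2.e-04 -1.e+00] f [-0.1 -0.4 -1.6] w 0.02935512602737616
to go tool mm [ 1.270e+01 -2.598e+02  2.000e-01] level rotvec [-0.0004 -0.0005  0.    ]
```

View pics/ez.png

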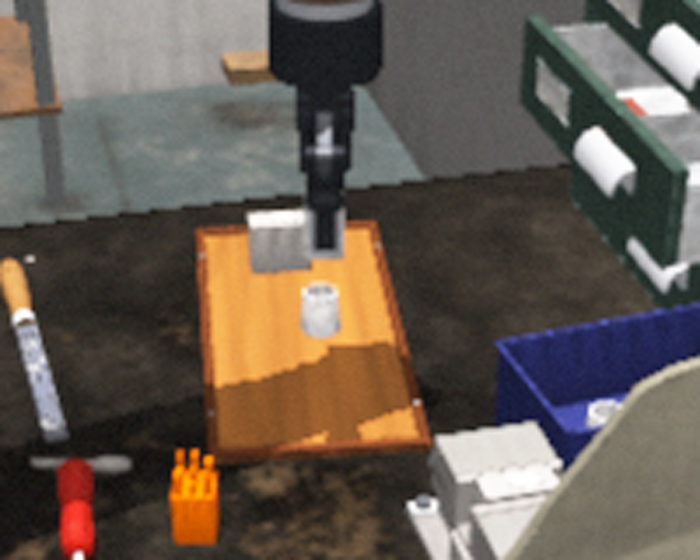

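The core is lifted and upright between the fingers, at about (293,150). The cup stays in its place at (291,168). Now I carry it over.

Request:
play_rows(
  plan=[0.7, -15, 0, 0, 0, 0, 1.5, -30, 0, 0, 0, 0, 2, -40, 0, 0, 0, 0, 2, -45, 0, 0, 0, 0, 2, -45, 0, 0, 0, 0, 2, -40, 0, 0, 0, 0, 1.5, -30, 0, 0, 0, 0, 1, -15, 20, 0, 0, 0, 0, 0, 30, 0, 0, 0, 0, 0, 30, 0, 0, 0, 0, 0, 0, 0, 0, 0],
)

```text
clock: 6.7
eef_pos: [0.4527, -0.1132, 0.0679]
tool_rot: [0.123, 0.992, 0.0, -0.003]
ft_force: [-0.4, -0.2, -1.1]
grip_width: 0.0295
```

Run:
```python
from h import *
rel([.455,-.113,.0215])
full=np.ones((400,640),bool)
z0=bot.get_obs()['eef_pos'][2]-.0183
for n in('top','side'):
    c=grab(n,'f'); r,q=(236,392) if n=='top' else (250,285)
    cv2.imwrite(f'pics/fz_{n}.png',cv2.resize(c['frame'][r-50:r+50,q-60:q+60],None,fx=5,fy=5,interpolation=2))
    P=cloud(c,full);S=P[(abs(P[:,0]-.455)<.05)&(abs(P[:,1]+.113)<.05)&(P[:,2]>z0-.02)&(P[:,2]<z0+.015)]
    print(z0,len(S), np.percentile(S,[0,2,50,98],axis=0).round(4).tolist() if len(S) else '')
```

```text
t 6.7 p [ 0.4527 -0.1132  0.0679] yjaw 75.82 z [-0.0061  0.0013 -1.    ] f [-0.4 -0.2 -1.1] w 0.029452413190478307
to go tool mm [-2.5  0.7 46.3] level rotvec [-0.0003 -0.0062  0.    ]
0.049564223380087494 7 [[0.4384, -0.1105, 0.0525], [0.4384, -0.1102, 0.0529], [0.4396, -0.1045, 0.0578], [0.4464, -0.0943, 0.0637]]
0.049564223380087494 22 [[0.4372, -0.1368, 0.0536], [0.4378, -0.1361, 0.0538], [0.4528, -0.1304, 0.0597], [0.4612, -0.1221, 0.0639]]
```

View pics/fz_side.png

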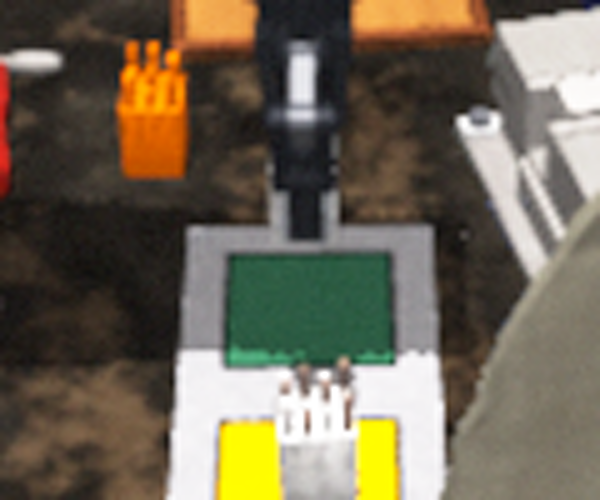

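Request:
play_rows(
  plan=[-2, 0.7, 18, 0, 0, 0, -1, 0, 14, 0, 0, 0, 0, 0, 6, 0, 0, 0, 0, 0, 0, 0, 0, 0, 0, 0, 0, 0, 0, 0],
)

```text
clock: 7.42
eef_pos: [0.4591, -0.1133, 0.0323]
tool_rot: [0.123, 0.992, -0.0, 0.0]
ft_force: [-0.8, -0.3, -1.3]
grip_width: 0.0295
```

Run:
```python
from h import *
rel([.456,-.113,.0217])
```

```text
t 7.425 p [ 0.4591 -0.1133  0.0323] yjaw 75.92 z [ 7.e-04 -2.e-04 -1.e+00] f [-0.8 -0.3 -1.3] w 0.02945971852011129
to go tool mm [ 3.1 -0.5 10.5] level rotvec [-0.      0.0008 -0.    ]
```

Request:
play_rows(
  plan=[3, -0.4, 5, 0, 0, 0, 0, 0, 3, 0, 0, 0, 0, 0, 0, 0, 0, 0, 0, 0, 0, 0, 0, 0],
)

```text
clock: 7.92
eef_pos: [0.4558, -0.1129, 0.0238]
tool_rot: [0.123, 0.992, -0.0, 0.0]
ft_force: [0.1, -0.6, -0.5]
grip_width: 0.0288
```

Run:
```python
from h import *
rel([.456,-.113,.0217])
for n in('top','side'):
    c=grab(n,'g'); r,q=(236,392) if n=='top' else (250,285)
    cv2.imwrite(f'pics/gz_{n}.png',cv2.resize(c['frame'][r-50:r+50,q-60:q+60],None,fx=5,fy=5,interpolation=2))
```

```text
t 7.925 p [ 0.4558 -0.1129  0.0238] yjaw 75.91 z [ 1.e-04 -1.e-04 -1.e+00] f [ 0.1 -0.6 -0.5] w 0.02883246631972342
to go tool mm [-0.2 -0.1  2.1] level rotvec [-0.      0.0001 -0.    ]
```

View pics/gz_side.png

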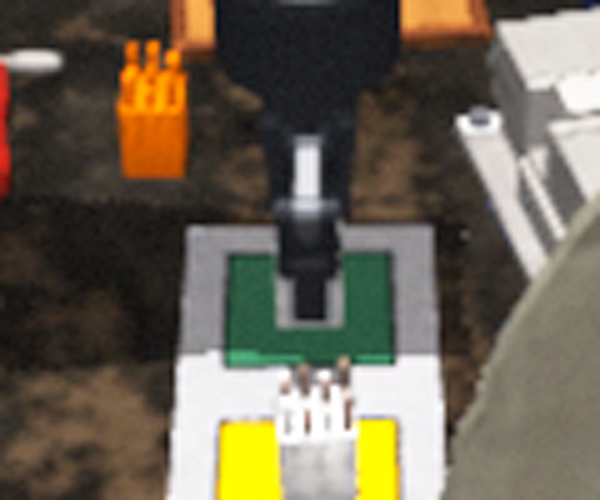

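The core is centred over the green square in the side picture (core around col 285, row about 262). I'll set it down and check for contact.

Request:
play_rows(
  plan=[0, 0, 1.5, 0, 0, 0, 0, 0, 0.8, 0, 0, 0, 0, 0, 0, 0, 0, 0, 0, 0, 0, 0, 0, 0],
)

```text
clock: 8.52
eef_pos: [0.4558, -0.1128, 0.0215]
tool_rot: [0.123, 0.992, 0.0, -0.0]
ft_force: [-0.6, 0.2, -1.9]
grip_width: 0.0297
```

Request:
play_rows(
  plan=[0, 0, 0.6, 0, 0, 0, 0, 0, 0, 0, 0, 0, 0, 0, 0, 0, 0, 0],
)

```text
clock: 8.9
eef_pos: [0.4558, -0.1129, 0.0212]
tool_rot: [0.123, 0.992, -0.0, 0.0]
ft_force: [-0.6, 0.6, 5.1]
grip_width: 0.0296
```

Contact, at about +6 N. I release with a moderate opening, then retreat straight up.

Request:
play_rows(
  plan=[0, 0, 0, 0, 0, 0, 0, 0, 0, 0, 0, 0, 0, 0, 0, 0, 0, 0, 0, 0, 0, 0, 0, 0],
  hand=65,
)

```text
clock: 9.4
eef_pos: [0.4558, -0.1128, 0.0208]
tool_rot: [0.123, 0.992, 0.0, -0.0]
ft_force: [0.0, -0.1, 0.2]
grip_width: 0.0554
```

Request:
play_rows(
  plan=[0, 0, -10, 0, 0, 0, 0, 0, -25, 0, 0, 0, 0, 0, -40, 0, 0, 0, 0, 0, -50, 0, 0, 0, 0, 0, -40, 0, 0, 0, 20, 40, 0, 0, 0, 0, 20, 40, 0, 0, 0, 0, 20, 40, 0, 0, 0, 0, 20, 40, 0, 0, 0, 0, 0, 0, 0, 0, 0, 0],
)

```text
clock: 10.65
eef_pos: [0.4164, 0.064, 0.1867]
tool_rot: [0.12, 0.993, 0.0, 0.0]
ft_force: [0.3, -0.4, 0.7]
grip_width: 0.0554
```

Run:
```python
from h import *
rel([.456,-.113,.0217])
full=np.ones((400,640),bool)
for n in('top','side'):
    c=grab(n,'h'); r,q=(236,400) if n=='top' else (265,285)
    cv2.imwrite(f'pics/hz_{n}.png',cv2.resize(c['frame'][r-55:r+55,q-70:q+70],None,fx=5,fy=5,interpolation=2))
    P=cloud(c,full);S=P[(abs(P[:,0]-.455)<.035)&(abs(P[:,1]+.113)<.035)&(P[:,2]>.012)&(P[:,2]<.07)]
    print(n,S[:,2].max(),boxfit(S[:,:2]),cv2.minAreaRect(S[:,:2].astype(np.float32)*1000))
    for k,(x,y) in dict(sample=(.4345,-.213),cup=(.551,.233),old=(.708,.026),orange=(.41,.01)).items():
        S=P[(abs(P[:,0]-x)<.03)&(abs(P[:,1]-y)<.03)&(P[:,2]>.015)&(P[:,2]<.066)]
        if len(S): print(k,len(S),np.median(S,0).round(3),S[:,2].max().round(3))
```

```text
t 10.65 p [0.4164 0.064  0.1867] yjaw 76.21 z [ 7.e-04  5.e-04 -1.e+00] f [ 0.3 -0.4  0.7] w 0.055390748992695485
to go tool mm [ -80.5 -162.6  164.9] level rotvec [0.0007 0.0006 0.    ]
top 0.06388452614334594 (np.float64(0.00018446077868438174), np.float64(-28.0), array([ 0.45411697, -0.11156457]), array([0.02782191, 0.03000637])) ((454.9499206542969, -112.61711120605469), (27.982913970947266, 28.335920333862305), 75.50685119628906)
sample 191 [ 0.434 -0.21   0.045] 0.063
cup 128 [0.551 0.235 0.027] 0.043
old 103 [0.709 0.026 0.028] 0.041
side 0.06216749954251255 (np.float64(0.0005958698752255888), np.float64(-28.0), array([ 0.45454639, -0.1158219 ]), array([0.02794734, 0.03054321])) ((453.9017028808594, -113.60719299316406), (33.464088439941406, 25.69993019104004), 76.05508422851562)
sample 354 [ 0.433 -0.224  0.042] 0.063
cup 124 [0.548 0.227 0.031] 0.043
old 48 [0.708 0.035 0.033] 0.039
orange 248 [ 0.41 -0.    0.04] 0.058
```

View pics/hz_top.png

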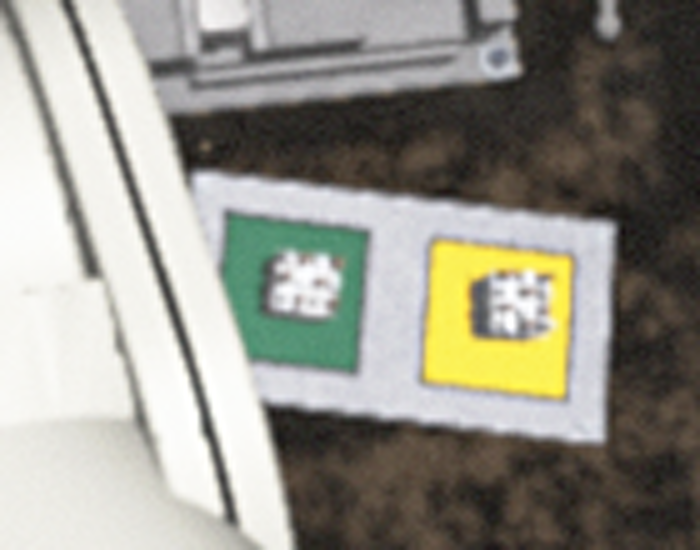

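View pics/hz_side.png

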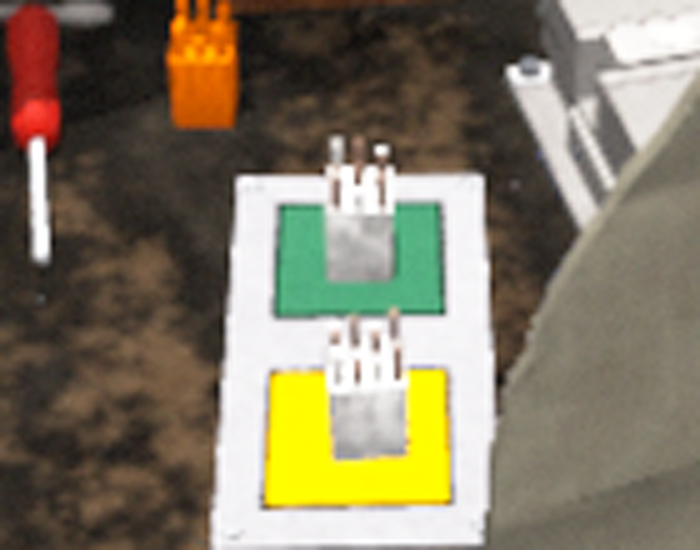

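The spare stands upright in the middle of the green square (top about (391,238), side about (287,253)). The sample and the orange look-alike are unmoved, and the gripper is clear. I hand the job in.

```bash
python3 -c "
from workcell import bot
print(bot.job_done())"
```

```text
the job is handed in; nothing more can be done
None
```

The sample on the yellow square was the finned core, so I took the spare finned core from the stock tray and stood it in the middle of the green square. I handed the job in after about 10.7 s of the 34 s allowed.

- **Position:** the last depth fits put the core at about (0.455, -0.113), within 1–2 mm of the measured centre of the square. The two cameras' footprint fits differed by up to about 4 mm in y.
- **Upright:** its top is at about 0.062–0.064 m, against the 0.060 m expected, and it stands upright in both pictures.
- **Orientation:** the core is turned roughly square to the board. One of the two fits gave a different angle, but the pictures and the tool angle agree with it being square.
- **Other objects:** the sample, the spare cup, the old core in the scrap tray and the orange look-alike all measured within a few mm of where they started. I did not measure the steel block again.
- **Gripper:** it was open and clear of everything. The highest wrist force I saw reported was about 5 N, at touchdown and on closing the grip.

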